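Load the block into the desktop engraver

TASK

Open the engraver: pull up the recessed paddle handle in its lid to trip the latch while raising the lid, and swing the lid up until it stands upright by itself. Then lay the aluminium block flat on the bed inside and slide it gently home against the steel stop square, its long side touching the long leg and one end touching the short leg, without ramming the square. Leave it there with the lid standing open, and do not disturb the other things lying on the bench.

Things in the scene. Friction and masses are not known exactly. Their poses are not given: they have to be found in the camera images.
- engraver: white desktop laser engraver under a grey lid with an amber window. Origin on the bench under the middle of its chamber; x axis from front to hinge side. Chamber 250 (x) x 280 (y) outside, walls 10 thick, rim 115 above the bench; housing of rim height behind it, x +125 to +195. Bed inside: flat plate, top 40 above the bench. Gantry beam inside at the back, x +94 to +110
- laser_head (a point): laser head parked inside at the back beside the wall, 34 (x) x 50 (y), 50 to 108 above the bench; the point is its middle, fixed at x +84, y -95, z +86 of the engraver
- lid (a joint): lid angle, rad: 0 shut and latched, 1.57 upright, end stop 1.85 (leaning back). Lid 250 x 280, 16 thick, about 0.6 kg, partly balanced by springs; stiff hinges (0.8 N m) hold it at any angle; raising it takes 3 to 6 N at the front edge. While latched its front lifts only some 3 mm
- lid_hinge (a point): point on the lid's hinge line, middle of its width, at rim height (115 above the bench), at x +125 of the engraver; the line runs along the engraver's y. The frame turns with the lid: x lies in the lid, from the front edge to the hinge; z out of the lid's top
- lid_edge (a point): middle of the lid's front edge, on the underside, 250 from the hinge; axes as lid_hinge
- paddle (a joint): angle of the paddle in the lid, rad: 0 lying in its dish, end stop 0.75. A return spring resists (about 3 N at the free edge at rest, 5 N fully pulled). It draws the latch bolt: the latch is free beyond about 0.6, and the paddle must be kept there until the front of the lid has come up about 15 mm
- paddle_lip (a point): middle of the paddle's free edge, on the axis of its rolled bead (8 thick). Paddle: steel plate 4 thick, 86 wide (y), 50 long, its pivot 50 behind the lip at the same height, so the lip swings up and towards the hinge. Shut, the lip is 10 above the rim, 6 below the lid's top, 59 behind lid_edge. x axis: lip to pivot
- dish (a point): centre of the floor of the dish in the lid that holds the paddle: 120 wide (y), 101 long (x), floor 38 below the lid's top. In front of the bead is a finger opening 43 long; under the bead are 28 of free height. Its pan juts 24 below the lid's underside (y -62 to +62), the latch under it 45 (y -22 to +22). Axes as lid_hinge
- square: steel stop square fixed on the bed, legs 10 wide and 10 high. Origin at its inner corner, on the bed's top. Long leg runs to -y (120 long, inner face x = 0, facing -x); short leg runs to -x (70 long, inner face y = 0, facing -y). Axes parallel to the engraver's; its place on the bed varies
- block_center (a point): centre of the workpiece: plain aluminium block 50 (its x) x 100 (its y) x 45 high with a round bore and four holes on top, about 0.55 kg, lying on the bench at one side of the engraver. Either end may point either way. Home, its centre is at x -25, y -50, z +22.5 of the square
- cleaner: white plastic bottle 60 across, 125 high, standing on the bench; origin under its centre; to be left alone
- pliers: pliers with blue grips, 150 long, 65 wide, 16 high, lying on the bench along their x; origin near the pivot, on the bench; to be left alone
- driver: screwdriver 190 long lying on the bench along its x; to be left alone
Things that resemble listed ones, but are neither listed nor needed, are in the scene too. What is shaped like the part that bears block_center but brown is not meant.

How it is judged:
On the way, in this order (a step that is already met when the one before it is completed fails the run):
1. the paddle is pulled and the lid comes up off its latch (value of joint paddle above 0.3 rad and value of joint lid above 0.03 rad).
2. the lid stands open (value of joint lid above 1.35 rad), for 0.3 s.
3. the block lies on the bed inside the engraver (distance between block_center and square below 0.1 m and z of block_center in the frame of square below 0.0245 m and value of joint lid above 1.35 rad), for 0.1 s.
At the end, for the whole second after the job is handed in: The lid stands open by itself (more than 1.35 rad, about 77 degrees). The block lies at rest flat on the bed (within 0.03 rad, height within about 1.7 mm), its long side within 1.8 mm of the long leg and parallel to it within 0.03 rad, one end within 1.8 mm of the short leg, either end (value of joint lid above 1.35 rad and x of block_center in the frame of square between -0.0268 and -0.023 m and y of block_center in the frame of square between -0.0518 and -0.048 m and z of block_center in the frame of square between 0.0205 and 0.0242 m and angle between the x axis of block_center and the x axis of square, either way round below 0.03 rad and angle between block_center's own z axis and vertical below 0.03 rad and linear speed of block below 0.01 m/s); the robot touches nothing.
It fails at once if the block is rammed against the stop square (more than 60 N) (contact force between block and square above 60 N).
It fails at once if the bottle is moved or tipped (distance of cleaner from where it was at the start of the episode above 0.02 m or angle between cleaner's own z axis and vertical above 0.3 rad).
It fails at once if the pliers are moved (distance of pliers from where it was at the start of the episode above 0.02 m).
It fails at once if the screwdriver is moved (distance of driver from where it was at the start of the episode above 0.02 m).
It also fails if it takes over 72 s, if anything falls off the work surface, if the arm or the gripper's body presses on something with over 40 N, if the wrist force passes 120 N, or if a joint passes its speed limit or range.

ROBOT

A 7-joint arm with a two-finger parallel gripper is mounted at the origin on the work surface. World frame = base frame: x ahead of the robot, y to its left, z up, the work surface at z = 0. Lengths are in m, angles in rad, forces in N, time in s.
With the tool pointing down it reaches from about 0.425 to 0.95 m from the base axis. Payload 4.7 kg.
Tool frame: the origin (TCP) lies between the finger pads; the fingertips stand 25 mm ahead of it and the grasp point (between the pads) lies 6 mm ahead of it; x points along the fingers, z is the direction in which the jaws open and shut, and the axes are right-handed (so a half turn about x gives the same grasp; the last joint's range is limited). The gripper opens to 85 mm and grips with 20 to 120 N. Pads are 22 mm wide; open, the fingers measure 114 mm over their backs; the gripper's body (76 mm by 85 mm) begins 54 mm behind the grasp point. The pads swing forward as they close: fully open they stand 13 mm farther back than shut.
Start: joints at [1.095, 0.469, -0.049, 1.532, 0.024, 1.141, -0.082], TCP at [0.292, -0.609, 0.256] pointing down, gripper open.
Joint ranges: [-2.59, 2.59], [-0.33, 1.99], [-1.39, 1.29], [0.1, 2.45], [-1.04, 4.18], [0.21, 1.99], [-2.66, 2.66]. Speed limits (rad/s): [2.57, 2.57, 3.14, 3.14, 3.14, 3.14, 3.14].

INTERFACE

Orientations are given as a 3x3 rotation matrix whose columns are the frame's x, y, z axes.
In Python, from rig import * gives the robot as it stands. Calls block until the motion is done:
- movep(position, orientation): joint-space move of the TCP to a pose.
- move_l(position, attitude=None, feed=0.15, until_force=None): straight line of the TCP; attitude=None keeps the orientation; feed is the mean speed in m/s. With until_force (N) it stops when the force on the tool has changed by that much, and returns True; else False.
- move_joints(angles): joint-space move.
- command_gripper(opening, newtons=None): finger opening in m; newtons is the grip in N (None keeps the last); returns when the fingers have stopped.
- sleep(seconds).
- inverse_kinematics(position, orientation): joint angles nearest the present ones, or None.
- sense(): the state.
- camera(name): name is "side" or "top" or "wrist"; returns (picture, depth): 480x640x3 uint8, red, green, blue; 480x640 float32, m along the optical axis (not along the pixel's ray), 0 where there is no reading.
- camera_params(name): a dict with "K" (3x3 intrinsics, pixels), "position" and "rotation" of the camera in the world; the wrist camera has in their place "tool_from_camera" (4x4, takes a point from camera to tool coordinates, whose origin is the TCP and whose axes are the tool frame's). Camera axes: x right, y down, z forward; pixel columns grow to the right and rows downward; lengths in m; the calibration is good to about 2 mm. A picture is of the moment at which its call begins: read the wrist's pose just before it. camera_params takes no time and is no camera call.
A pose or a line that the arm cannot do raises Unreachable and nothing moves.
- finish_job(): hands the job in, once; it reports no verdict.
The state is a dict: "time_s": time; "joint_pos": joint angles; "qd": joint speeds; "joint_efforts": joint torques, N m; "position": TCP position; "tcp_rot": TCP orientation; "wrist_force": force on the tool from outside, world axes, zero at the start; "ft_torque": the same for the moment, N m; "finger_gap": finger opening in m.
Only numpy, scipy, OpenCV 4.12 (cv2) and the standard library are available. Lean on these libraries where they do the work, as an engineer would, in place of code of your own. Each camera call takes 0.05 s, during which the arm holds its last target. There are 200 camera calls.

## Working session

There is one attempt and no reset: what is moved stays moved. The work goes in short steps, each a Python script; the robot and the scene stay as the last script left them, time stands still between calls to the robot, and variables do not carry over. Pictures are saved under pics/ and viewed, about 8 in all and at most 12, crops included, and the job is handed in when it is done.

```bash
mkdir -p pics; ls
python3 - <<'E'
from rig import *
import cv2,numpy as np
for n in ("top","side"):
    p,d=camera(n); cv2.imwrite(f"pics/{n}0.png",p[:,:,::-1]); np.save(f"{n}0.npy",d)
    q=camera_params(n); print(n,q)
print(camera_params("wrist")); s=sense(); print(s["time_s"],s["position"],s["tcp_rot"],s["finger_gap"])
E
```

```text
pics
top {'K': array([[543.57595841,   0.        , 322.17454998],
       [  0.        , 543.57595841, 240.33994609],
       [  0.        ,   0.        ,   1.        ]]), 'position': array([0.37745183, 0.04351757, 1.53630068]), 'rotation': array([[-3.78076932e-05, -9.95634724e-01,  9.33353888e-02],
       [-9.99910802e-01, -1.20896319e-03, -1.33013862e-02],
       [ 1.33561610e-02, -9.33275664e-02, -9.95545870e-01]])}
side {'K': array([[488.5755618 ,   0.        , 318.1049258 ],
       [  0.        , 488.5755618 , 240.15731771],
       [  0.        ,   0.        ,   1.        ]]), 'position': array([0.37582111, 0.83975689, 0.756956  ]), 'rotation': array([[-0.97822456, -0.13245664,  0.15978719],
       [-0.20752862,  0.61337233, -0.76204085],
       [ 0.00292833, -0.77860749, -0.62750443]])}
{'K': array([[363.57687553,   0.        , 321.99956083],
       [  0.        , 363.57687553, 236.91949762],
       [  0.        ,   0.        ,   1.        ]]), 'tool_from_camera': array([[ 5.70846635e-04, -3.24107133e-01,  9.46020212e-01,
        -1.16924810e-01],
       [-4.11368810e-04, -9.46020362e-01, -3.24106936e-01,
         8.41365862e-02],
       [ 9.99999752e-01, -2.04147855e-04, -6.73360105e-04,
        -6.55310600e-04],
       [ 0.00000000e+00,  0.00000000e+00,  0.00000000e+00,
         1.00000000e+00]])}
0.1 [ 0.29145884 -0.60830229  0.25536244] [[-7.90518355e-04  9.01837806e-01  4.32074005e-01]
 [ 1.57307704e-03  4.32074727e-01 -9.01836435e-01]
 [-9.99998450e-01 -3.32325591e-05 -1.76022335e-03]] 0.08530303968954452
```

View pics/top0.png

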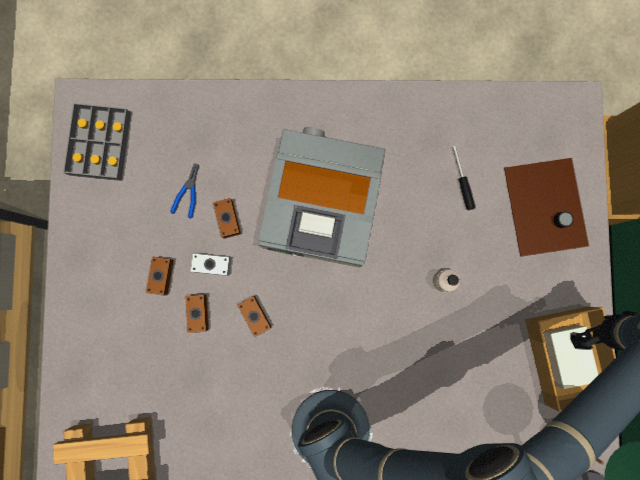

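View pics/side0.png

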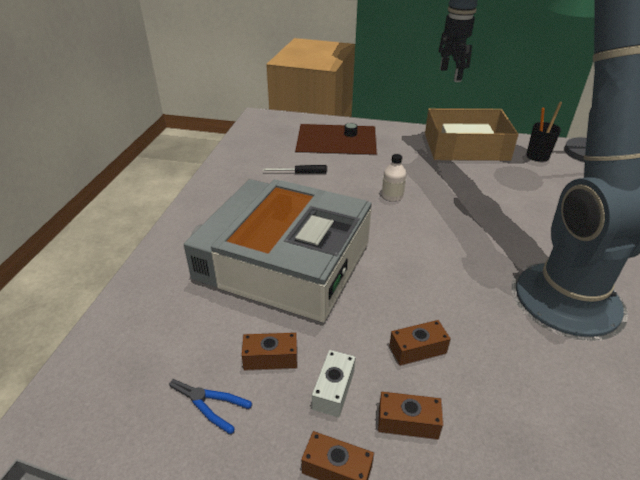

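The top view shows the engraver at about (322,197), with its front facing the robot. The silver block is at (210,264) with brown decoys around it, the pliers at (187,192), the bottle at (447,280) and the driver at (463,180). I'll enlarge this region.

```bash
cat > h.py <<'E'
from rig import *
import cv2,numpy as np
def proj_plane(n,px,z,T=None):
    """pixels -> world at height z. T=(R,p) of tool for the wrist camera"""
    q=camera_params(n)
    if n=="wrist":
        M=q["tool_from_camera"]; R=T[0]@M[:3,:3]; p=T[0]@M[:3,3]+T[1]
    else: R,p=q["rotation"],q["position"]
    o=[]
    for u in np.atleast_2d(px):
        r=R@np.linalg.solve(q["K"],[u[0],u[1],1]); o.append(p+r*(z-p[2])/r[2])
    return np.array(o)
def deproj(n,px,d,T=None):
    q=camera_params(n)
    if n=="wrist":
        M=q["tool_from_camera"]; R=T[0]@M[:3,:3]; p=T[0]@M[:3,3]+T[1]
    else: R,p=q["rotation"],q["position"]
    return np.array([p+R@np.linalg.solve(q["K"],[u[0],u[1],1])*d[int(round(u[1])),int(round(u[0]))] for u in np.atleast_2d(px)])
def down(yaw):
    """tool pointing down, jaw axis (z) along world direction yaw"""
    x=np.array([0,0,-1.]); z=np.array([np.cos(yaw),np.sin(yaw),0]); return np.c_[x,np.cross(z,x),z]
def pic(n,name):
    s=sense(); T=(np.array(s["tcp_rot"]),np.array(s["position"])); p,d=camera(n)
    cv2.imwrite(f"pics/{name}.png",p[:,:,::-1]); np.savez(name,d=d,R=T[0],p=T[1],img=p); return p,d,T
def load(name):
    z=np.load(name+".npz"); return z["img"],z["d"],(z["R"],z["p"])
E
python3 - <<'E'
import cv2
a=cv2.imread("pics/top0.png")[120:280,150:400]
cv2.imwrite("pics/c1.png",cv2.resize(a,None,fx=3.2,fy=3.2,interpolation=cv2.INTER_CUBIC))
E
```

```text
(no output)
```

View pics/c1.png

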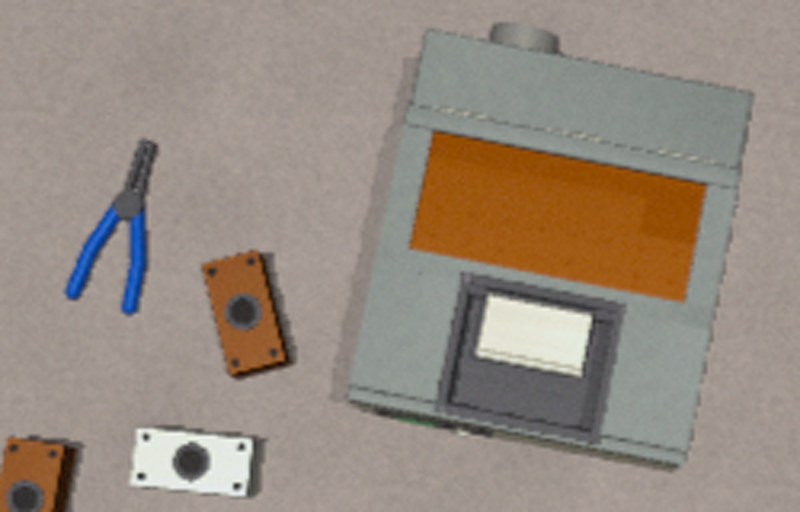

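Crop (scale 3.2, offset 150,120): lid front corners near (350,403) and (683,468), housing back corners (428,30) and (752,93). The paddle lip runs (476,358)–(583,376), and the block corners are (133,430), (254,437), (250,496) and (131,487).

Run:
```python
from h import *
f=lambda l:np.array(l)/3.2+[150,120]-.35
np.set_printoptions(precision=4,suppress=True)
d=np.load("top0.npy")
L=proj_plane("top",f([(350,403),(683,468)]),.131); H=proj_plane("top",f([(428,30),(752,93)]),.115)
P=proj_plane("top",f([(476,358),(583,376)]),.127); Q=proj_plane("top",f([(487,293),(592,313)]),.129)
B=proj_plane("top",f([(133,430),(254,437),(250,496),(131,487)]),.045)
print("lidfront",L,"housing",H,"lip",P,"piv",Q,"block",B,B.mean(0))
for a in (L,H,P,Q): v=a[0]-a[1]; print(np.linalg.norm(v),np.degrees(np.arctan2(-v[0],v[1])),a.mean(0))
v=H.mean(0)-L.mean(0); print(np.degrees(np.arctan2(v[1],v[0])),np.linalg.norm(v[:2]))
print(deproj("top",f([(530,335),(520,405),(190,440),(550,215),(570,90)]),d))
print(proj_plane("top",[(447,280)],.125))
```

```text
lidfront [[ 0.4954  0.1883  0.131 ]
 [ 0.4429 -0.0812  0.131 ]] housing [[ 0.8097  0.1283  0.115 ]
 [ 0.7569 -0.1425  0.115 ]] lip [[ 0.5326  0.0867  0.127 ]
 [ 0.518  -0.0005  0.127 ]] piv [[ 0.5858  0.0778  0.129 ]
 [ 0.5694 -0.0079  0.129 ]] block [[0.4792 0.3825 0.045 ]
 [0.4732 0.279  0.045 ]
 [0.4228 0.2816 0.045 ]
 [0.4304 0.3831 0.045 ]] [0.4514 0.3316 0.045 ]
0.2745530365640581 -11.01558683747005 [0.4691 0.0536 0.131 ]
0.2758352439168034 -11.034552367801602 [ 0.7833 -0.0071  0.115 ]
0.08838239932235231 -9.52295879622162 [0.5253 0.0431 0.127 ]
0.08725450110913247 -10.773972576893138 [0.5776 0.035  0.129 ]
-10.937170624491705 0.3199681111832884
[[0.5518 0.0427 0.1245]
 [0.4973 0.051  0.0896]
 [0.47   0.3319 0.0544]
 [0.6519 0.0263 0.1214]
 [0.7597 0.0095 0.1121]]
[[ 0.4067 -0.2997  0.125 ]]
```

```bash
cat >> h.py <<'E'
YAW=np.radians(-11.0); O=np.array([.5919,.0299,0]); c,s_=np.cos(YAW),np.sin(YAW)
RE=np.array([[c,-s_,0],[s_,c,0],[0,0,1.]])
def W(x,y,z): return O+RE@[x,y,z]            # engraver -> world
def tool(th,sg=-1):
    """pitched th (deg) below horizontal towards the hinge, jaw axis along sg*engraver y"""
    t=np.radians(th); x=RE@[np.cos(t),0,-np.sin(t)]; z=RE@[0,sg,0]; return np.c_[x,np.cross(z,x),z]
def lip(phi,pad,y=0):
    """lip axis in the engraver frame (x,z) for given lid and paddle angles"""
    a=phi; piv=np.array([-.066+.05-.125,.010]); l=piv+.05*np.array([-np.cos(pad),np.sin(pad)])
    return np.array([.125+l[0]*np.cos(a)+l[1]*np.sin(a), .115-l[0]*np.sin(a)+l[1]*np.cos(a)])
def hook(phi,pad,th,s=.018,perp=.0155,tip=.025):
    """TCP world position so that closed fingers pitched th lie under the bead, tips s beyond it"""
    l=lip(phi,pad); t=np.radians(th); ax=np.array([np.cos(t),-np.sin(t)]); n=np.array([-np.sin(t),-np.cos(t)])
    p=l+(s-tip)*ax+perp*n; return W(p[0],0,p[1])
E
python3 - <<'E'
from h import *
np.set_printoptions(precision=2,suppress=True)
print(lip(0,0),lip(0,.75),lip(.5,.75))
for sg in (-1,1):
    for ph,pd,th in ((0,0,60),(0,0,50),(0,.75,60),(.2,.75,70),(.4,.75,85),(.5,.75,90)):
        print(sg,ph,th,inverse_kinematics(hook(ph,pd,th),tool(th,sg)))
    for th in (10,30,50):
        for y in (.095,-.095):
            for ph,r in ((.35,.22),(.5,.22),(1,.22),(1.57,.22)):
                p=W(.125-r*np.cos(ph),y,.115+r*np.sin(ph))-tool(th)[:,0]*.025
                print(sg,th,y,ph,inverse_kinematics(p,tool(th,sg)) is not None)
E
```

```text
[-0.07  0.12] [-0.05  0.16] [-0.01  0.24]
-1 0 60 None
-1 0 50 None
-1 0 60 None
-1 0.2 70 [ 0.29  0.24 -0.58  2.12  0.55  0.57 -2.46]
-1 0.4 85 [ 0.23  0.3  -0.47  1.88  0.21  0.92 -2.1 ]
-1 0.5 90 [ 0.19  0.34 -0.41  1.79  0.15  1.05 -2.04]
-1 10 0.095 0.35 False
-1 10 0.095 0.5 False
-1 10 0.095 1 True
-1 10 0.095 1.57 True
-1 10 -0.095 0.35 False
-1 10 -0.095 0.5 False
-1 10 -0.095 1 False
-1 10 -0.095 1.57 True
-1 30 0.095 0.35 False
-1 30 0.095 0.5 True
-1 30 0.095 1 True
-1 30 0.095 1.57 True
-1 30 -0.095 0.35 False
-1 30 -0.095 0.5 False
-1 30 -0.095 1 True
-1 30 -0.095 1.57 True
-1 50 0.095 0.35 False
-1 50 0.095 0.5 False
-1 50 0.095 1 True
-1 50 0.095 1.57 True
-1 50 -0.095 0.35 False
-1 50 -0.095 0.5 False
-1 50 -0.095 1 True
-1 50 -0.095 1.57 True
1 0 60 [ 0.22  0.32 -0.59  2.33  1.45  0.43 -0.27]
1 0 50 [ 0.02  0.33 -0.43  2.43  2.01  0.52 -0.87]
1 0 60 [ 0.74  0.52 -1.26  2.26  1.41  0.76 -0.11]
1 0.2 70 [ 0.57  0.33 -0.94  2.1   0.74  0.65  0.52]
1 0.4 85 [ 0.49  0.37 -0.81  1.87  0.38  0.96  0.89]
1 0.5 90 [ 0.48  0.42 -0.8   1.77  0.33  1.1   0.94]
1 10 0.095 0.35 False
1 10 0.095 0.5 False
1 10 0.095 1 True
1 10 0.095 1.57 True
1 10 -0.095 0.35 False
1 10 -0.095 0.5 False
1 10 -0.095 1 False
1 10 -0.095 1.57 True
1 30 0.095 0.35 True
1 30 0.095 0.5 True
1 30 0.095 1 True
1 30 0.095 1.57 True
1 30 -0.095 0.35 False
1 30 -0.095 0.5 False
1 30 -0.095 1 True
1 30 -0.095 1.57 True
1 50 0.095 0.35 True
1 50 0.095 0.5 True
1 50 0.095 1 True
1 50 0.095 1.57 True
1 50 -0.095 0.35 False
1 50 -0.095 0.5 True
1 50 -0.095 1 True
1 50 -0.095 1.57 True
```

Run:
```python
from h import *
np.set_printoptions(precision=4,suppress=True)
command_gripper(0.0,40)
p=sense()["position"]; move_l([p[0],p[1],.36],feed=.25)
R=tool(60,1)
q=hook(0,0,60,s=-.06,perp=.0175); movep(q+[-.02,0,.12],R); move_l(q,feed=.2)
print(sense()["position"],q,inverse_kinematics(q,R))
pic("wrist","w1"); pic("side","s1")
hit=move_l(hook(0,0,60,s=.028,perp=.0175),feed=.04,until_force=5)
s=sense(); print(hit,s["time_s"],s["position"],s["wrist_force"],s["finger_gap"])
d=s["position"]-hook(0,0,60,s=0,perp=.0175); print("s at stop",d@R[:,0])
pic("side","s2")
a=cv2.imread("pics/s2.png")[120:340,150:450]; cv2.imwrite("pics/s2c.png",cv2.resize(a,None,fx=2.5,fy=2.5,interpolation=cv2.INTER_CUBIC))
```

```text
[0.4708 0.0536 0.1902] [0.4705 0.0535 0.1899] [ 0.6181  0.1842 -1.0405  2.3293  1.0794  0.4944  0.0796]
True 6.9417 [0.5108 0.0457 0.1184] [-4.7186 -0.9246  8.778 ] 3.6102863875551207e-05
s at stop 0.022435314259095777
```

View pics/s2c.png

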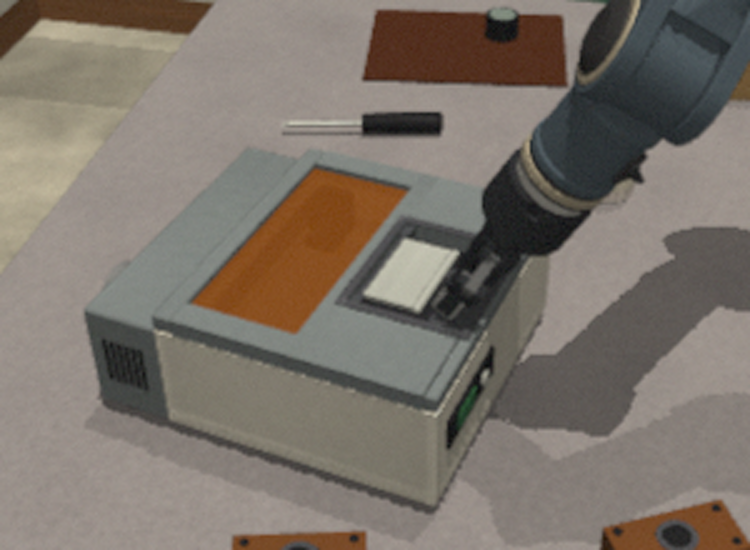

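The fingers are in the dish and touched its floor at about the depth I expected. Next I back off 4 mm, then pull the paddle and lift the lid.

Run:
```python
from h import *
np.set_printoptions(precision=2,suppress=True)
def rep(k): s=sense(); print(k,round(s["time_s"],2),s["position"],s["wrist_force"])
S=.018
move_l(hook(0,0,60,s=S,perp=.0175),feed=.05); rep("back")
for pad in (.2,.4,.6,.74):
    move_l(hook(0,pad,60,s=S,perp=.0155),tool(60,1),feed=.05); rep(("pad",pad))
for ph in (.02,.05,.1,.15,.2):
    th=60+np.degrees(ph)*.95
    move_l(hook(ph,.76,th,s=S,perp=.0155),tool(th,1),feed=.06); rep(("phi",ph))
pic("side","s3")
a=cv2.imread("pics/s3.png")[80:340,130:450]; cv2.imwrite("pics/s3c.png",cv2.resize(a,None,fx=2.2,fy=2.2))
```

```text
back 7.24 [0.51 0.05 0.12] [ 0.42 -0.19  0.73]
('pad', 0.2) 7.62 [0.51 0.05 0.13] [-4.1  -0.21 -3.39]
('pad', 0.4) 7.97 [0.51 0.05 0.14] [-10.62   1.48  -2.58]
('pad', 0.6) 8.32 [0.51 0.04 0.15] [-20.5    1.79   2.06]
('pad', 0.74) 8.61 [0.52 0.04 0.15] [-14.37   2.92   1.97]
('phi', 0.02) 8.86 [0.52 0.04 0.16] [-9.59  1.97  0.64]
('phi', 0.05) 9.11 [0.52 0.04 0.17] [-10.65   0.78   2.08]
('phi', 0.1) 9.43 [0.53 0.04 0.17] [-15.12   1.87   4.02]
('phi', 0.15) 9.74 [0.53 0.04 0.18] [-16.83   1.89   4.23]
('phi', 0.2) 10.06 [0.53 0.04 0.19] [-19.69   1.64   6.81]
```

View pics/s3c.png

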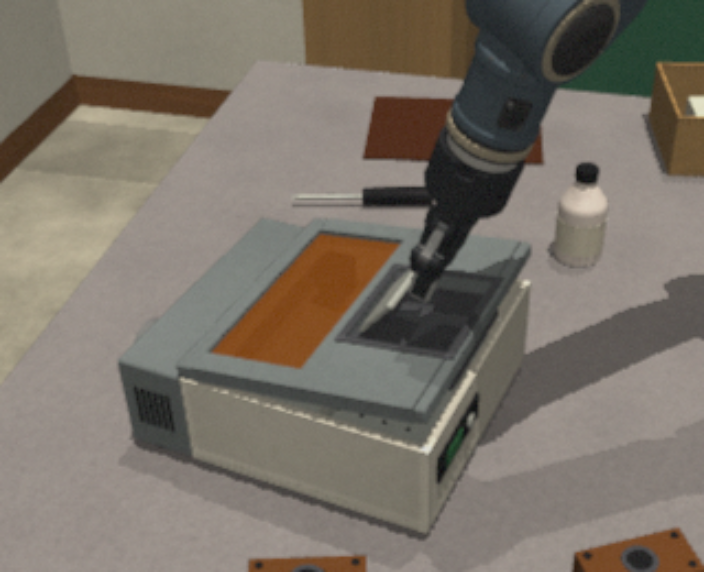

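Paddle pulled and the lid front is clearly off its rim (gap at crop (470,390)). The force has a large forward component, so I'll measure the actual lid angle.

```bash
cat >> h.py <<'E'
def to_e(P): return (np.atleast_2d(P)-O)@RE
def lid_angle(name,cam="side",box=None):
    """plane fit to the depth points belonging to the lid -> angle"""
    img,d,T=load(name); v,u=np.mgrid[0:480:2,0:640:2]; v,u=v.ravel(),u.ravel(); k=d[v,u]>0; v,u=v[k],u[k]
    q=camera_params(cam); P=q["position"]+((np.linalg.solve(q["K"],np.c_[u,v,np.ones(len(u))].T)*d[v,u]).T)@q["rotation"].T
    E=to_e(P); img=img[v,u].astype(int)
    k=(E[:,0]>-.15)&(E[:,0]<.2)&(abs(E[:,1])<.135)&(E[:,2]>.13)&(img[:,0]>img[:,2]*2.2)&(img[:,0]>90)  # amber window
    if k.sum()<30: return None
    A=E[k]; rel=A-[.125,0,.115]; 
    cc=A.mean(0); n=np.linalg.svd(A-cc)[2][2]; n*=np.sign(n[2]+1e-9*n[0]); return k.sum(),np.arctan2(n[0],n[2]),np.median(np.arctan2(rel[:,2],-rel[:,0]))
E
python3 - <<'E'
from h import *
print(lid_angle("s3"),lid_angle("s2"))
s=sense(); e=to_e(s["position"])[0]; t=s["tcp_rot"][:,0]@RE; print(e,t, s["wrist_force"]@RE, s["ft_torque"])
print(lip(.2,.76))
E
```

```text
(np.int64(434), np.float64(0.11501014916405328), np.float64(0.2584761757298104)) None
[-0.06222621 -0.0010043   0.19264772] [ 0.3172252  -0.00590609 -0.94833185] [-18.54915038  -1.3715339    5.6507199 ] [ 0.31913919  3.65267823 -0.18509553]
[-0.03987869  0.19377262]
```

Run:
```python
from h import *
np.set_printoptions(precision=3,suppress=True)
def rep(k): s=sense(); print(k,round(s["time_s"],2),to_e(s["position"])[0],s["wrist_force"]@RE)
# back off from the bead, then tilt about it, slide in under the plate
e=np.array(sense()["position"]); move_l(e+RE@[-.006,0,0],feed=.04); rep("off")
move_l(hook(.115,.75,60,s=.016,perp=.019),tool(60,1),feed=.05); rep("t60")
move_l(hook(.115,.75,50,s=.022,perp=.019),tool(50,1),feed=.05); rep("t50")
for ph in (.115,.16,.22,.3,.4,.5):
    th=43+np.degrees(ph)
    move_l(hook(ph,.75,th,s=.024,perp=.0155),tool(th,1),feed=.07); rep(ph)
pic("side","s4"); print(lid_angle("s4"))
a=cv2.imread("pics/s4.png")[40:340,130:450]; cv2.imwrite("pics/s4c.png",cv2.resize(a,None,fx=2,fy=2))
```

```text
off 10.55 [-0.069 -0.002  0.192] [-6.086 -0.895 -0.414]
t60 11.11 [-0.069  0.     0.177] [-9.715 -0.283  1.327]
t50 11.71 [-0.064  0.001  0.168] [-8.083 -0.22   0.224]
0.115 11.96 [-0.06   0.001  0.169] [-7.823  0.974 -2.543]
0.16 12.25 [-0.057  0.001  0.178] [-8.511  0.14  -0.15 ]
0.22 12.6 [-0.053  0.001  0.189] [-7.977  0.055  0.605]
0.3 13.01 [-0.046  0.001  0.203] [-8.446 -0.68   0.458]
0.4 13.43 [-0.036  0.     0.22 ] [-7.459 -0.722  1.87 ]
0.5 13.86 [-0.025  0.     0.235] [-7.824  0.053  2.644]
(np.int64(303), np.float64(0.48086609850339773), np.float64(0.6649220035801934))
```

View pics/s4c.png

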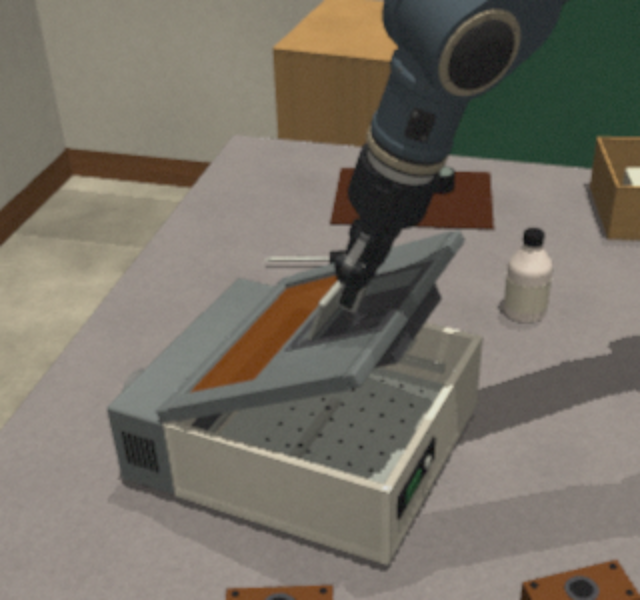

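Run:
```python
from h import *
np.set_printoptions(precision=3,suppress=True)
def rep(k): s=sense(); print(k,round(s["time_s"],2),to_e(s["position"])[0],s["wrist_force"]@RE)
for ph in (.6,.7,.8,.87):
    th=43+np.degrees(ph)
    try: move_l(hook(ph,.75,th,s=.024,perp=.0155),tool(th,1),feed=.08); rep(ph); last=(ph,th)
    except Unreachable as x: print("unreach",ph); break
ph,th=last
move_l(hook(ph,.75,th,s=.016,perp=.024),feed=.08)
move_l(hook(ph,.75,th,s=-.08,perp=.03),feed=.15); rep("out")
pic("side","s5"); print(lid_angle("s5"))
def push(phi,th,r=.215,y=.095,perp=.0): 
    return W(.125-r*np.cos(phi),y,.115+r*np.sin(phi))-tool(th,1)[:,0]*.025
for th in (25,35,45):
    print(th,[inverse_kinematics(push(f,th,r),tool(th,1)) is not None for f,r in ((.4,.28),(.6,.24),(.7,.215),(1,.215),(1.3,.215),(1.62,.215))])
```

```text
0.6 14.3 [-0.012  0.     0.25 ] [-5.497 -0.233  2.585]
0.7 14.69 [0.003 0.    0.264] [-4.994 -0.2    4.204]
0.8 15.08 [0.018 0.    0.275] [-5.008  0.43   3.413]
0.87 15.4 [0.03  0.    0.283] [-4.674 -0.489  4.144]
out 16.49 [ 0.02  -0.001  0.385] [-0.322  0.305 -0.441]
None
25 [False, False, True, True, True, True]
35 [False, True, True, True, True, True]
45 [True, True, True, True, True, True]
```

Run:
```python
from h import *
np.set_printoptions(precision=3,suppress=True)
def rep(k): s=sense(); print(k,round(s["time_s"],2),to_e(s["position"])[0],s["wrist_force"]@RE)
def push(phi,th,r=.215,y=.095): 
    return W(.125-r*np.cos(phi),y,.115+r*np.sin(phi))-tool(th,1)[:,0]*.025
p=np.array(sense()["position"]); move_l(p+[0,0,.06],feed=.25)
movep(W(-.24,.095,.38),tool(45,1)); rep("front")
move_l(push(.4,45,.28),tool(45,1),feed=.2)
move_l(push(.62,43,.225),tool(43,1),feed=.15); rep("under")
for ph in (.75,.9,1.05,1.2,1.35,1.5,1.60):
    move_l(push(ph,40),tool(40,1),feed=.12); rep(ph)
move_l(push(1.3,40,.25),feed=.15)
p=W(-.15,.095,.40); move_l(p,feed=.25); rep("clear")
pic("side","s6"); print(lid_angle("s6"))
```

```text
front 18.07 [-0.239  0.095  0.38 ] [0.068 0.804 0.405]
under 19.72 [-0.077  0.095  0.263] [-0.143 -0.434 -0.01 ]
0.75 20.11 [-0.052  0.095  0.277] [ 0.526 -0.012 -0.298]
0.9 20.52 [-0.028  0.095  0.299] [ 0.206 -0.359  0.269]
1.05 20.94 [-0.001  0.095  0.317] [-0.197  0.765  0.636]
1.2 21.36 [0.028 0.095 0.332] [-0.194 -0.665 -0.034]
1.35 21.77 [0.059 0.095 0.341] [-0.139 -0.009  0.281]
1.5 22.19 [0.091 0.095 0.346] [ 0.024  0.749 -0.174]
1.6 22.52 [0.112 0.095 0.346] [ 0.472 -0.586  0.906]
clear 24.1 [-0.149  0.095  0.4  ] [ 0.285  0.208 -0.665]
None
```

View pics/s6.png

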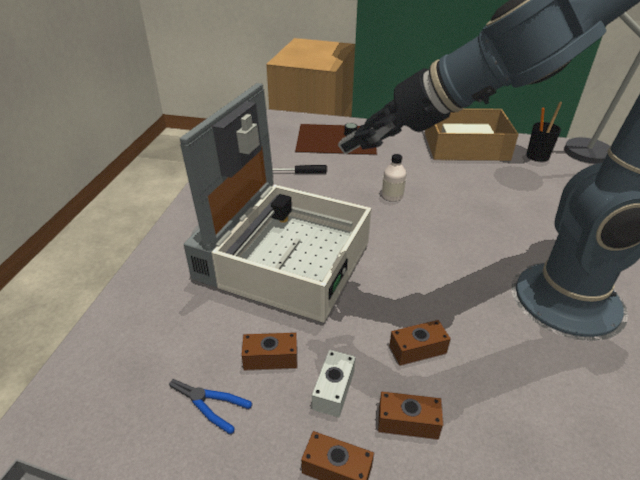

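The lid already stands upright, even though the pushing moves met no force. The square is on the bed near (290,255). Next I measure the lid angle, then look into the chamber and at the block with the wrist camera.

Run:
```python
from h import *
np.set_printoptions(precision=3,suppress=True)
img,d,T=load("s6")
print(to_e(deproj("side",[(195,180),(205,160),(225,118),(245,150),(215,210),(262,110),(240,180)],d)))
# orientation for placing: jaw along engraver x
out=[]
for y in (YAW,YAW+np.pi):
    print(y,[inverse_kinematics(p,down(a)) for p,a in ((W(0,0,.34),y),(W(.03,0,.08),y),([.4514,.3316,.12],y+np.radians(7.2)))])
```

```text
[[ 0.134  0.142  0.285]
 [ 0.137  0.099  0.303]
 [ 0.133  0.025  0.356]
 [ 0.098  0.021  0.294]
 [ 0.137  0.093  0.186]
 [ 0.137 -0.124  0.31 ]
 [ 0.137 -0.009  0.198]]
-0.19198621771937624 [array([ 0.081,  0.287, -0.258,  1.614,  0.076,  1.25 , -0.384]), array([ 0.214,  0.622, -0.446,  1.794,  0.356,  0.806, -0.6  ]), array([-0.16 ,  0.551, -0.729,  1.907,  0.477,  0.863, -1.201])]
2.949606435870417 [array([ 0.685,  0.512, -1.173,  1.582,  0.479,  1.37 ,  2.41 ]), array([ 0.643,  0.937, -1.186,  1.77 ,  0.962,  1.144,  2.086]), array([-0.632,  0.444, -0.099,  1.935,  0.061,  0.766,  2.31 ])]
```

Run:
```python
from h import *
np.set_printoptions(precision=3,suppress=True)
movep(W(-.03,.03,.36),down(YAW)); pic("wrist","w2")
print(sense()["time_s"])
p=[.4514,.3316-.03,.30]; movep(p,down(YAW+np.radians(7.2))); pic("wrist","w3"); command_gripper(.085)
print(sense()["time_s"])
a=cv2.imread("pics/w2.png"); cv2.imwrite("pics/w2b.png",cv2.resize(a[60:420,80:560],None,fx=1.65,fy=1.65,interpolation=cv2.INTER_CUBIC))
```

```text
25.0333
26.9167
```

View pics/w2b.png

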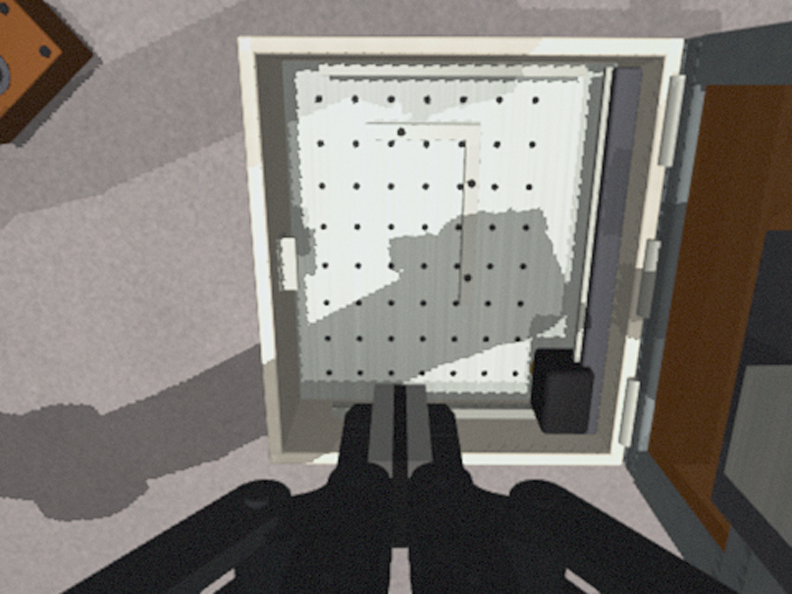

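View pics/w3.png

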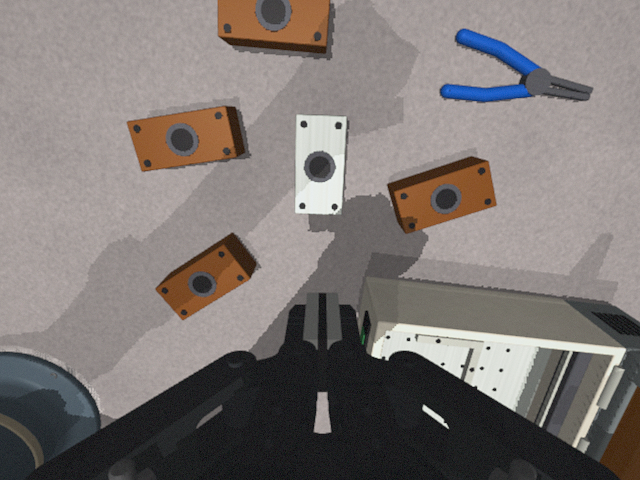

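The chamber crop (scale 1.65, offset 80,60) shows the square's inner corner at the top of its legs near (466,139). The long leg ends near (461,303) and the short leg near (366,139). In w3 the block top has corners (297,115), (347,117), (343,215) and (295,212).

Run:
```python
from h import *
np.set_printoptions(precision=4,suppress=True)
f=lambda l:np.array(l)/1.65+[80,60]-.3
img,d,T=load("w2")
S=proj_plane("wrist",f([(466,139.5),(461,303),(366,139)]),.05,T); print("square in E",to_e(S))
print("rims",to_e(proj_plane("wrist",f([(238,38),(687,39),(620,464),(273,464)]),.115,T)))
img,d,T=load("w3"); g=cv2.cvtColor(img,cv2.COLOR_RGB2GRAY)
m=((g>185)&(np.abs(img.astype(int).max(2)-img.min(2))<40)).astype(np.uint8); m[:, :270]=0; m[:,370:]=0; m[240:]=0
cs=max(cv2.findContours(m,cv2.RETR_EXTERNAL,cv2.CHAIN_APPROX_NONE)[0],key=cv2.contourArea)
b=cv2.boxPoints(cv2.minAreaRect(cs)); print(b,cv2.contourArea(cs))
for c in (b,np.array([(297,115),(347,117),(343,215),(295,212)])):
    B=proj_plane("wrist",c,.045,T); print(B.mean(0)); 
    for i in range(4):
        v=B[(i+1)%4]-B[i]; print(np.linalg.norm(v),np.degrees(np.arctan2(v[1],v[0]))%90)
```

```text
square in E [[ 0.0147  0.0805  0.05  ]
 [ 0.0154 -0.0395  0.05  ]
 [-0.0543  0.0807  0.05  ]]
rims [[-0.1209  0.1403  0.115 ]
 [ 0.1283  0.1402  0.115 ]
 [ 0.1246 -0.1362  0.115 ]
 [-0.1199 -0.137   0.115 ]]
[[294.8026 212.9852]
 [296.0139 114.8767]
 [345.1669 115.4836]
 [343.9557 213.5921]] 4532.5
[0.4532 0.3329 0.045 ]
0.09852749441452828 83.98286525902041
0.047738532741053094 85.38431130851792
0.09859381098790851 86.49384769422812
0.0520574734007195 85.29922986877438
[0.4537 0.3324 0.045 ]
0.048627849545495386 83.88113814027527
0.0987572913235901 84.8709262344409
0.050942039562268726 82.33146016778576
0.09736668043378548 83.53418097059938
```

Run:
```python
from h import *
np.set_printoptions(precision=4,suppress=True)
def rep(k): s=sense(); print(k,round(s["time_s"],2),s["position"],to_e(s["position"])[0],s["wrist_force"]@RE,s["finger_gap"])
R=down(np.radians(-5.0)); c=[.4533,.3327]
movep([*c,.12],R); move_l([*c,.038],feed=.1); rep("at")
command_gripper(.03,60); rep("grip")
move_l([*c,.23],feed=.25); rep("lift")
q=W(-.010-.016,.0305-.014,.23); movep(q,down(YAW)); rep("over")
move_l(W(-.026,.0165,.092),feed=.15); rep("in")
pic("wrist","w4")
h=move_l(W(-.026,.0165,.070),feed=.02,until_force=4); rep(("down",h))
```

```text
at 28.64 [0.4537 0.3331 0.0386] [-0.1935  0.2713  0.0386] [ 0.4239 -0.6343  1.184 ] 0.08518977567982916
grip 29.07 [0.4535 0.3331 0.0388] [-0.1937  0.2712  0.0388] [-1.4831  0.2043  5.3806] 0.049365674988670914
lift 29.98 [0.4523 0.3314 0.2279] [-0.1946  0.2694  0.2279] [-0.101   0.2422 -3.8633] 0.04937477437428974
over 31.15 [0.569  0.0536 0.2298] [-0.027   0.0189  0.2298] [ 0.1887  0.2808 -5.2828] 0.049261019022140105
in 32.22 [0.5704 0.0514 0.093 ] [-0.0252  0.017   0.093 ] [-0.2268  0.3314 -4.969 ] 0.049053797674104685
('down', True) 32.97 [0.5695 0.051  0.0788] [-0.026   0.0165  0.0788] [ 0.8186 -0.4354  5.6614] 0.049015567263682204
```

Run:
```python
from h import *
np.set_printoptions(precision=4,suppress=True)
def rep(k): s=sense(); print(k,round(s["time_s"],2),to_e(s["position"])[0],s["wrist_force"]@RE,s["finger_gap"])
Z=.0790
move_l(W(-.026,.0165,Z),feed=.02); rep("z")
h=move_l(W(.000,.0165,Z),feed=.012,until_force=6); rep(("x",h))
x=to_e(sense()["position"])[0,0]
h=move_l(W(x,.044,Z),feed=.012,until_force=6); rep(("y",h))
pic("wrist","w5")
a=cv2.imread("pics/w5.png"); cv2.imwrite("pics/w5b.png",a)
```

```text
z 33.23 [-0.0259  0.0166  0.0789] [ 0.1483 -0.5065 -1.6182] 0.049209620413148206
('x', True) 33.77 [-0.0258  0.0166  0.0789] [-0.2765 -0.9064  4.9979] 0.049669318903036
('y', True) 34.4 [-0.0257  0.0167  0.079 ] [-1.0633 -0.6227  3.7096] 0.049203854229052116
```

View pics/w5b.png

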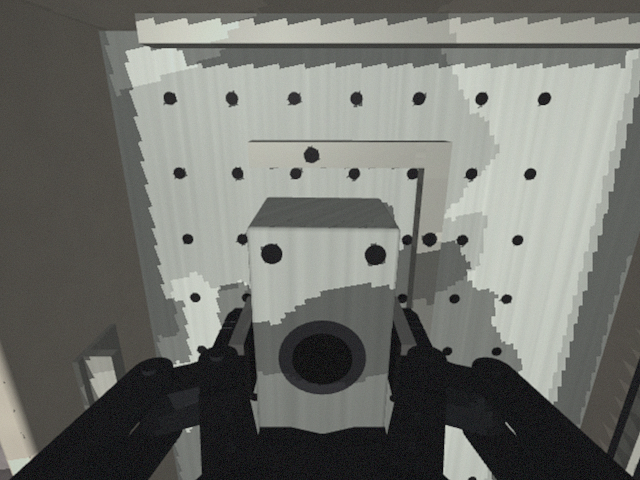

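The block sits on the bed, level and parallel to the square, with a gap of about 15 mm in both directions. The force stop triggered on bed contact. I'll lift by half a millimetre so the side contact reads cleanly.

Run:
```python
from h import *
np.set_printoptions(precision=4,suppress=True)
def rep(k): s=sense(); print(k,round(s["time_s"],2),to_e(s["position"])[0],s["wrist_force"]@RE,s["finger_gap"])
Z=.0800
x,y=to_e(sense()["position"])[0,:2]
move_l(W(x,y,Z),feed=.02); sleep(.3); rep("z")
h=move_l(W(x+.026,y,Z),feed=.02,until_force=5); rep(("x",h))
x=to_e(sense()["position"])[0,0]
move_l(W(x-.0007,y,Z),feed=.02)
h=move_l(W(x-.0007,y+.026,Z),feed=.02,until_force=5); rep(("y",h))
```

```text
z 35.0 [-0.0262  0.0165  0.0795] [-0.4329 -0.3436 -5.6679] 0.04927637075759871
('x', True) 35.83 [-0.0107  0.0164  0.0791] [-0.773   0.4359  2.7661] 0.048931870106866726
('y', True) 36.89 [-0.0117  0.0304  0.0793] [-0.5317 -0.6731  2.5652] 0.04923181657845944
```

Run:
```python
from h import *
np.set_printoptions(precision=4,suppress=True)
def rep(k): s=sense(); f=s["wrist_force"]@RE; print(k,round(s["time_s"],2),to_e(s["position"])[0],f,s["finger_gap"]); return f
def nudge(ax,n):
    for i in range(n):
        e=tgt.copy(); e[ax]+=.0006; tgt[:]=e
        move_l(W(*e),feed=.01); sleep(.15); f=rep(("xy"[ax],e[:2]))
        if f[ax]<-7: return
tgt=to_e(sense()["position"])[0]; tgt[2]=.0797
nudge(0,6); tgt[0]-=.0004; nudge(1,6)
```

```text
('x', array([-0.0111,  0.0304])) 37.45 [-0.0115  0.0305  0.0795] [-1.9912 -0.7104 -0.639 ] 0.04917459944136379
('x', array([-0.0105,  0.0304])) 37.85 [-0.0106  0.0305  0.0796] [-3.931   0.5237 -0.9615] 0.04855510950241562
('x', array([-0.0099,  0.0304])) 38.25 [-0.01    0.0304  0.0796] [-3.3221  0.055   0.0221] 0.048770869073206886
('x', array([-0.0093,  0.0304])) 38.65 [-0.0099  0.0304  0.0796] [-5.2484 -0.6437  0.5278] 0.048988062857393794
('x', array([-0.0087,  0.0304])) 39.05 [-0.0098  0.0304  0.0796] [-6.1538 -1.1593  1.8917] 0.04913325975929763
('x', array([-0.0081,  0.0304])) 39.45 [-0.0097  0.0304  0.0796] [-7.0822 -0.5877  3.2722] 0.04916899810963046
('y', array([-0.0085,  0.031 ])) 39.85 [-0.0098  0.0304  0.0796] [-8.3948 -0.7865  3.1494] 0.04918113004711789
('y', array([-0.0085,  0.0316])) 40.25 [-0.0098  0.0305  0.0796] [-7.3713 -2.2587  3.8002] 0.048959640925385614
('y', array([-0.0085,  0.0322])) 40.65 [-0.0098  0.0305  0.0797] [-7.4154 -2.7081  4.2323] 0.04909040744803579
('y', array([-0.0085,  0.0328])) 41.05 [-0.0098  0.0306  0.0797] [-8.0795 -3.9453  5.5596] 0.049201577416194776
('y', array([-0.0085,  0.0334])) 41.45 [-0.0098  0.0306  0.0797] [-8.5577 -5.2899  5.7196] 0.04901055764835021
('y', array([-0.0085,  0.034 ])) 41.85 [-0.0099  0.0307  0.0797] [-7.7599 -5.2647  7.5764] 0.04927160403955043
```

Both faces are seated: the position stalls while the force climbs gently. Now I set the block down, release and check.

Run:
```python
from h import *
np.set_printoptions(precision=4,suppress=True)
def rep(k): s=sense(); f=s["wrist_force"]@RE; print(k,round(s["time_s"],2),to_e(s["position"])[0],f,s["finger_gap"])
move_l(W(-.0092,.0315,.0787),feed=.01); rep("press")
command_gripper(.068); rep("open")
p=np.array(sense()["position"]); move_l([p[0],p[1],.20],feed=.1); move_l(W(-.03,.0,.30),feed=.2); rep("up")
pic("wrist","w6"); pic("side","s7")
a=cv2.imread("pics/w6.png")[40:340,140:540]; cv2.imwrite("pics/w6b.png",cv2.resize(a,None,fx=2,fy=2,interpolation=cv2.INTER_CUBIC))
```

```text
press 42.28 [-0.0099  0.0304  0.0795] [-7.8712 -2.471   7.3122] 0.04906615328259403
open 42.61 [-0.0081  0.0315  0.079 ] [ 0.3919  0.2588 -0.6536] 0.06817550279702143
up 44.66 [-0.0305  0.      0.299 ] [ 0.0098 -0.5715 -0.2646] 0.06777380833794097
```

View pics/w6b.png

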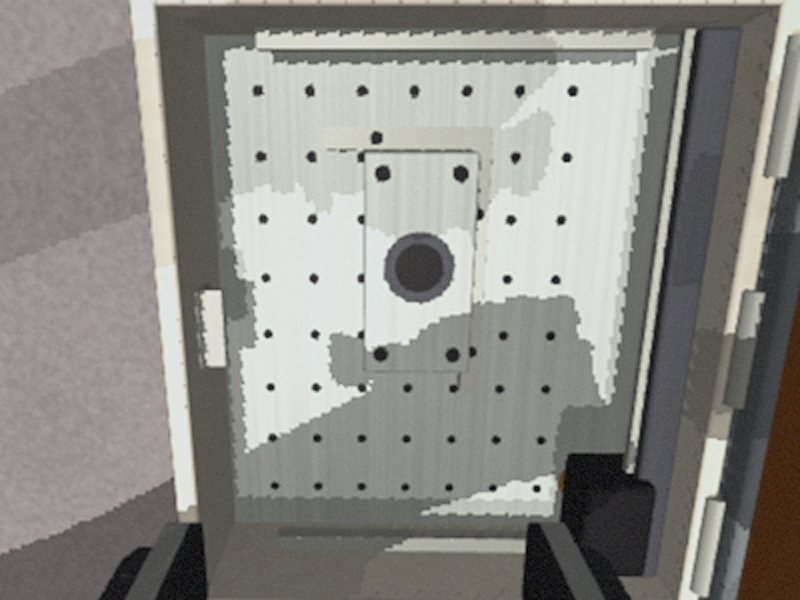

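The block lies in the corner of the square, with its top corners in the crop at (364,151), (477,151), (469,372) and (364,370). A numeric check follows.

Run:
```python
from h import *
np.set_printoptions(precision=4,suppress=True)
f=lambda l:np.array(l)/2+[140,40]-.25
img,d,T=load("w6")
B=to_e(proj_plane("wrist",f([(364,151),(477,151),(469,372),(364,370)]),.085,T)); print("block",B,B.mean(0))
print("sq: end of short leg, outer corner, long leg outer pts",to_e(proj_plane("wrist",f([(328,150),(492,128),(486,300),(459,388)]),.05,T)))
g=[(x,y) for x in (378,400,455,464) for y in (190,215,320,340,362)]
P=to_e(deproj("wrist",f(g),d,T)); A=np.c_[P[:,:2],np.ones(len(P))]; k,*_=np.linalg.lstsq(A,P[:,2],rcond=None); print("tilt",k[:2],"z",P[:,2].mean())
print("bed z",to_e(deproj("wrist",f([(340,300),(540,240),(430,450)]),d,T))[:,2])
i,d,T=load("s7"); print("lid",to_e(deproj("side",[(205,160),(225,118),(262,110)],d)),sense()["time_s"])
```

```text
block [[-0.0352  0.0799  0.085 ]
 [ 0.0133  0.0799  0.085 ]
 [ 0.0146 -0.0196  0.085 ]
 [-0.0353 -0.0189  0.085 ]] [-0.0107  0.0303  0.085 ]
sq: end of short leg, outer corner, long leg outer pts [[-0.0531  0.0797  0.05  ]
 [ 0.0242  0.0895  0.05  ]
 [ 0.0259  0.0076  0.05  ]
 [ 0.0142 -0.0397  0.05  ]]
tilt [0.0051 0.0017] z 0.0839892668987556
bed z [0.0398 0.0389 0.0403]
lid [[ 0.1351  0.1023  0.3053]
 [ 0.1337  0.0235  0.355 ]
 [ 0.1356 -0.1223  0.3113]] 44.7583
```

```bash
python3 -c "
from rig import *
finish_job(); print(sense()['time_s'])"
```

```text
the job is handed in; nothing more can be done
the job is handed in; nothing more can be done
```

The lid is open and the block is home against the stop square. I handed the job in at about 45 s of the 72 s allowed; no verdict was reported.

- **Lid:** I hooked the closed fingers under the paddle bead, pulled it to its stop and raised the lid on the hook. In the last depth check the lid stood at about 1.62 rad with nothing touching it.
- **Block:** I gripped the silver block, laid it on the bed, and nudged it against the long leg and then the short leg. Side forces stayed below about 9 N. I then released it and backed off.
- **Last block check (wrist camera):**

| Quantity | Measured | Target |
|---|---|---|
| Centre in the square's frame, x | about -25 mm | -25 mm |
| Centre in the square's frame, y | about -50 mm | -50 mm |
| Top above bench | 84 mm | 85 mm |
| Tilt | about 0.005 rad | below 0.03 rad |

The camera readings are good to about 1–2 mm, close to the 1.8 mm tolerance. The stall in both directions during the nudges is the stronger sign that the block touches both legs.

**What did not go as planned:**
- The first lift lagged, with the lid at 0.115 rad when I had commanded 0.2 rad. I re-hooked at a flatter angle and it then followed.
- The planned push from below met no force, because the lid was already upright by then. I did not see when it got there.
- The force stops triggered early on bed contact while sliding, so I finished in small steps.

I moved nothing near the bottle, pliers or screwdriver, and did not measure them again at the end.

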